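# Bring the water purifier back into service from its control box

## Task

The filter cartridge has just been changed: bring the water purifier back into service from its control box. First tip the rocker switch right over so that its ribbed end, now raised, is down, then push the round plunger all the way in so that it stays in, and last press the long bar fully down, keep it down for at least two seconds and let it come back up, in just this order. Only press with the fingertips: pick nothing up, leave the square key unpressed, and leave the vial, beaker, jar and spare cartridge where they stand.

Things in the scene. Friction and masses are not known exactly. Their poses are not given: they have to be found in the camera images.
- console: The control box, fixed: cream, 250 x 200 mm, flat top 70 mm above the bench. Origin: centre of its underside; x away from the robot at yaw 0, y left, z up. Four controls, white caps on black 82 mm square plates 4 mm thick, sit two by two on the top, 88 mm apart, turned with the box; which is in which place varies. On the far strip (+x) are a flat display and the vial.
- rocker (a joint): Tilt of the rocker: a white paddle 64 mm long (along the box's x), 32 wide, 10 thick, hinged across its middle 16 mm above the box's top. 0: ribbed end (box +x end) up, as found (starts at 0 to 0.06); 0.40 rad: stop, ribbed end down. It stays where it is left; tipping takes 0.035 N m, 1.5 to 3.5 N near the ribbed end.
- rocker_ribbed (a point): Point on the top face of the rocker's ribbed half (three cross ribs, 1 mm high), 24 mm from the hinge, in the middle of its width: the place to press. It moves with the rocker, from about 26 mm above the box's top as found to about 16 mm with the rocker right over. The point's axes are parallel to the box's when the rocker is as found.
- plunger (a joint): How far the round plunger is pressed in: 0 = fully out, 0.009 m = home. It starts between 0 and 0.0015. It has no spring: it moves under about 3 N and stays where it is pushed.
- plunger_top (a point): Centre of the flat top of the round plunger, a white cylinder 32 mm across; 22 mm above the box's top when fully out, 13 mm when home. A black collar 42 mm across stands 8 mm above the box's top around it.
- bar (a joint): How far the long bar is pressed: 0 = up, 0.008 m = fully down. A spring returns it: about 1 N to start, 4 N fully down.
- bar_top (a point): Centre of the flat top of the long bar, white, 66 mm (along the box's y) x 22 mm; 22 mm above the box's top when up, 14 mm when fully down. A black collar around it stands 8 mm above the box's top.
- key (a joint): How far the square key is pressed: 0 = up, 0.008 m = fully down. Sprung like the bar. It must be left unpressed.
- key_top (a point): Centre of the flat top of the square key, white, 30 x 30 mm; 22 mm above the box's top when up.
- vial: Loose small amber vial with a white cap, 24 mm across, 48 mm tall, standing on the far strip of the control box. Origin at the centre of its underside.
- beaker: Loose glass beaker, 76 mm across, 95 mm tall, standing on the bench to the right of the control box. Origin at the centre of its underside.
- jar: Loose white jar with a grey cap, 64 mm across, 85 mm tall, standing on the bench to the left of the control box. Origin at the centre of its underside.
- cartridge: Loose spare filter cartridge, white with grey ends, 52 mm across, 112 mm tall, standing on the bench to the left of the control box. Origin at the centre of its underside.

How it is judged:
On the way, in this order (a step that is already met when the one before it is completed fails the run):
1. the rocker is tipped over, ribbed end down (0.32 rad or more of 0.40) (value of joint rocker above 0.32 rad), for 0.2 s.
2. the round plunger is pushed in (7.5 mm or more of 9) (value of joint plunger above 0.0075 m), for 0.2 s.
3. the long bar is kept down (6 mm or more of 8) for 1.9 s without a break (value of joint bar above 0.006 m), for 1.9 s.
4. the long bar is up again (value of joint bar below 0.002 m), for 0.2 s.
At the end, for the whole second after the job is handed in: The rocker is over with its ribbed end down (0.32 rad or more), the round plunger is in (7.5 mm or more), the bar and the square key are up (within 2 mm), and the vial, beaker, jar and cartridge are within 20 mm of where they stood (value of joint rocker above 0.32 rad and value of joint plunger above 0.0075 m and value of joint each of bar, key below 0.002 m and distance of each of vial, beaker, jar, cartridge from where it was at the start of the episode below 0.02 m); the robot touches nothing.
It fails at once if the round plunger is pushed in before the rocker is over (value of joint plunger above 0.004 m and value of joint rocker below 0.3 rad).
It fails at once if the long bar is pressed before the rocker is over and the plunger is in (value of joint bar above 0.004 m and (value of joint plunger below 0.007 m or value of joint rocker below 0.3 rad)).
It fails at once if the square key is pressed (more than 3 mm) (value of joint key above 0.003 m).
It fails at once if the vial, beaker, jar or cartridge is lifted, pushed away or knocked over (distance of any of vial, beaker, jar, cartridge from where it was at the start of the episode above 0.02 m or angle between any of vial, beaker, jar, cartridge's own z axis and vertical above 0.5 rad).
It also fails if it takes over 42 s, if anything falls off the work surface, if the arm or the gripper's body presses on something with over 40 N, if the wrist force passes 120 N, or if a joint passes its speed limit or range.

## Robot

A 6-joint arm with a two-finger parallel gripper is mounted at the origin on the work surface. World frame = base frame: x ahead of the robot, y to its left, z up, the work surface at z = 0. Lengths are in m, angles in rad, forces in N, time in s.
With the tool pointing down it reaches from about 0.35 to 0.975 m from the base axis. Payload 4.9 kg.
Tool frame: the origin (TCP) lies on the mounting face of the last link; the fingertips stand 173 mm ahead of it and the grasp point (between the pads) lies 155 mm ahead of it; z points along the fingers, y is the line along which they close (so a half turn about z gives the same grasp; the last joint's range is limited). The gripper opens to 85 mm and grips with 20 to 120 N. Pads are 22 mm wide; open, the fingers measure 114 mm over their backs; the gripper's body (76 mm by 85 mm) begins 54 mm behind the grasp point. The pads swing forward as they close: fully open they stand 13 mm farther back than shut.
Start: joints at [0.985, 0.053, 1.613, -0, 1.476, -0.119], TCP at [0.281, 0.558, 0.405] pointing down, gripper open.
Joint ranges: [-3.01, 3.01], [-1.01, 2.22], [0.06, 2.58], [-1.02, 4.17], [0.09, 2.62], [-3.14, 3.14]. Speed limits (rad/s): [2.57, 2.57, 3.14, 3.14, 3.14, 3.14].

## Interface

Orientations are given as a rotation vector (axis times angle).
In Python, from station import monitor, eyes, finish_job gives the robot as it stands. The module is installed in compiled form; this text tells all that it offers.
- The arm moves only by the tool step_arm, never from a script. Its argument "commands" is a list of rows, each a list of 3 entries, a list of its own where there are three numbers: the opening in per cent of the stroke, from 0 (shut) to 100 (fully open), then the shift along the tool's x, y, z in mm, then the turn about the tool's z in degrees. In form: [[hand, [x, y, z], yaw], ...]. A call has 1 to 12 rows; each row is the pose to reach, as a shift and turn from the pose commanded when the call began, along the tool's axes at that moment; what a row does not reach only later rows make up. A row lasts 1/8 s, in which the tool goes at most 62.5 mm and 10.7 degrees, less where a joint would pass 70% of its speed; a pose out of reach is approached as far as the arm can. A call with a gripper value outside its range is refused whole. The fingers move at their own pace and stop on an object; "squeeze" is the grip in N (left out, the last holds). Time passes only in rows, so rows that repeat a pose let the fingers close. It gives the time, the measured TCP pose, the force, the opening and the grip force at its end, in the units of the state.
- monitor.get_obs(): the state, without advancing time (a new reading comes with each control period).
- eyes.get_image(name): name is "scene" or "top" or "wrist"; returns the picture (480x640x3 uint8, red, green, blue); there is no depth.
- eyes.camera_info(name): a dict with "camera_matrix" (3x3 intrinsics, pixels), "extrinsics" (4x4, takes a point from camera to world coordinates). Camera axes: x right, y down, z forward; pixel columns grow to the right and rows downward; lengths in m; the calibration is good to about 2 mm. A picture is of the moment at which its call begins: read the wrist's pose just before it. camera_info takes no time and is no camera call; for the wrist camera it gives the pose at the moment of the call.
- finish_job(): hands the job in; it is judged then, once.
The state is a dict: "t": time; "q": joint angles; "dq": joint speeds; "effort": joint torques, N m; "tool_pos": TCP position; "tool_rot": TCP orientation; "contact_force": force on the tool from outside, world axes, zero at the start; "wrist_torque": the same for the moment, N m; "opening": finger opening in m; "grip_force": force on a finger pad.
Only numpy, scipy, OpenCV 4.12 (cv2) and the standard library are available. Lean on these libraries where they do the work, as an engineer would, in place of code of your own. Each camera call takes 0.05 s, during which the arm holds its last target. There are 200 camera calls.

## Working session

There is one attempt and no reset: what is moved stays moved. The work goes in short steps, Python scripts to look and compute and a tool call to move; the robot and the scene stay as the last step left them, time stands still between calls to the robot, and variables do not carry over. Pictures are saved under pics/ and viewed, at most 10 in all, crops included, and the job is handed in when it is done.

Besides the shell and the picture viewer there is one more tool, called after "Request:" as name([rows], argument=value, ...), one row to a line, values as JSON. step_arm: Moves the arm, as the interface text tells. Its arguments: {"type":"object","properties":{"commands":{"type":"array"},"squeeze":{"type":"number"}},"required":["commands"]}

```bash
mkdir -p pics
python3 - <<'E'
from station import monitor, eyes
import cv2,numpy as np
o=monitor.get_obs(); print(o)
for n in("top","scene"):
    im=eyes.get_image(n); cv2.imwrite(f"pics/{n}0.png",im[:,:,::-1]); i=eyes.camera_info(n); print(n,i)
E
```

```text
{'t': 0.0, 'q': array([ 9.85009301e-01,  5.33785394e-02,  1.61428064e+00,  1.81692262e-05,
        1.47601113e+00, -1.19010733e-01]), 'dq': array([ 0.00199815,  0.00058036, -0.0011446 ,  0.00031481,  0.00103202,
        0.00106825]), 'effort': array([-5.21655329e-04, -3.93689811e+01, -3.70174813e+01, -2.68041777e-04,
        7.07592670e-03, -1.55349585e-05]), 'tool_pos': array([0.28111379, 0.55791742, 0.40345719]), 'tool_rot': array([-7.26404796e-01, -3.05570276e+00,  3.05251101e-03]), 'contact_force': array([-0.11800976,  0.41779642, -0.71103869]), 'wrist_torque': array([-0.02645135,  0.05360972,  0.0021378 ]), 'grip_force': 0.0, 'opening': 0.08562103831912442}
top {'camera_matrix': array([[515.58409873,   0.        , 331.63100675],
       [  0.        , 515.58409873, 238.81927184],
       [  0.        ,   0.        ,   1.        ]]), 'extrinsics': array([[ 0.00391595, -0.9834625 ,  0.18106951,  0.38680899],
       [-0.9999818 , -0.00468229, -0.00380503,  0.05994252],
       [ 0.00458993, -0.18105131, -0.98346294,  0.93905816],
       [ 0.        ,  0.        ,  0.        ,  1.        ]])}
scene {'camera_matrix': array([[487.42021188,   0.        , 310.93389167],
       [  0.        , 487.42021188, 236.10730368],
       [  0.        ,   0.        ,   1.        ]]), 'extrinsics': array([[-0.57147547,  0.45884653, -0.68034965,  1.17511487],
       [ 0.82031939,  0.29701502, -0.48873119,  0.49888669],
       [-0.02217854, -0.8374019 , -0.5461375 ,  0.58465541],
       [ 0.        ,  0.        ,  0.        ,  1.        ]])}
```

View pics/top0.png

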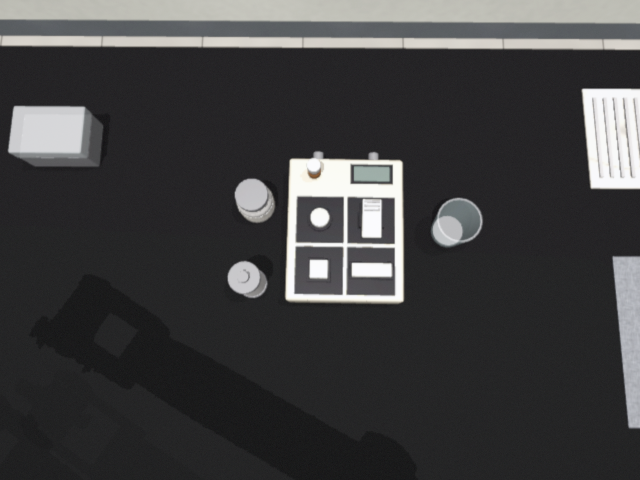

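View pics/scene0.png

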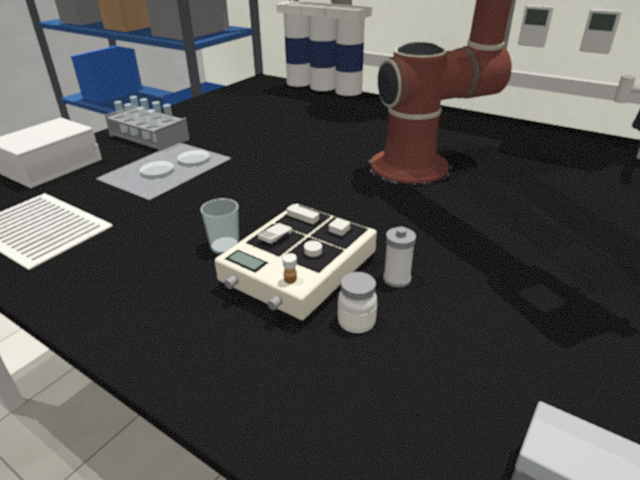

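The top view shows the box at (288–404, 158–302). The rocker is at (372,218) with its ribs towards the top, the plunger at (319,218), the key at (318,269), the bar at (372,270) and the vial at (314,168). The scene view agrees.

```bash
cat > h.py <<'E'
import numpy as np,cv2
from station import monitor,eyes
from scipy.spatial.transform import Rotation as R
def ray(n,uv,z,info=None):
    i=info or eyes.camera_info(n); K=i["camera_matrix"];T=i["extrinsics"]
    d=T[:3,:3]@np.linalg.solve(K,[uv[0],uv[1],1]); o=T[:3,3]
    return (o+d*(z-o[2])/d[2])
def delta(p_tip, yaw_x):
    """shift mm in tool axes & turn deg, to put fingertips (173mm) at p_tip with tool x along world angle yaw_x"""
    o=monitor.get_obs(); Rm=R.from_rotvec(o["tool_rot"]).as_matrix()
    s=Rm.T@(np.asarray(p_tip)+[0,0,.173]-o["tool_pos"])*1000
    a=Rm.T@np.array([np.cos(yaw_x),np.sin(yaw_x),0])
    return s.round(1), np.degrees(np.arctan2(a[1],a[0])).round(2)
E
python3 - <<'E'
from h import *
im=cv2.imread("pics/top0.png"); g=im.min(2)
m=(g>130).astype(np.uint8)
roi=np.zeros_like(m); roi[150:310,280:412]=1; m*=roi
cs,_=cv2.findContours((m*255),cv2.RETR_LIST,cv2.CHAIN_APPROX_NONE)
for c in cs:
    a=cv2.contourArea(c)
    if a>60:
        r=cv2.minAreaRect(c); M=cv2.moments(c); print(round(a),np.round(r[0],1),np.round(r[1],1),round(r[2],1),(M['m10']/M['m00'],M['m01']/M['m00']), ray("top",r[0],.07).round(4), ray("top",r[0],.092).round(4))
cv2.imwrite("pics/c.png",cv2.resize(im[150:310,280:412],None,fx=4.5,fy=3.7,interpolation=cv2.INTER_CUBIC))
E
```

```text
512 [371.  269.5] [13. 40.] 90.0 (371.2474796747967, 269.5294308943089) [ 0.4942 -0.0104  0.07  ] [ 0.4915 -0.0086  0.092 ]
322 [318.  268.5] [18. 19.] 0.0 (318.0461378952825, 268.95593571798855) [0.4955 0.0795 0.07  ] [0.4928 0.079  0.092 ]
2308 [370.5 271. ] [49. 48.] 0.0 (370.5459533607681, 271.21500252689333) [ 0.4917 -0.0095  0.07  ] [ 0.489  -0.0078  0.092 ]
2304 [318.5 270.5] [49. 49.] 0.0 (318.4487596731033, 270.0456353511246) [0.4921 0.0786 0.07  ] [0.4895 0.0781 0.092 ]
275 [319.5 217. ] [18. 19.] 90.0 (319.36, 216.91454545454545) [0.585  0.0777 0.07  ] [0.58   0.0772 0.092 ]
720 [371.5 218. ] [38. 19.] 90.0 (371.5, 218.0) [ 0.5837 -0.0121  0.07  ] [ 0.5787 -0.0103  0.092 ]
2190 [371. 220.] [48. 48.] 0.0 (370.62076577605234, 220.13503844104437) [ 0.5802 -0.0112  0.07  ] [ 0.5753 -0.0094  0.092 ]
2196 [319.5 219.2] [48.2 47.6] 1.5 (319.61362774110324, 219.3070035662797) [0.5811 0.0777 0.07  ] [0.5762 0.0772 0.092 ]
86 [314.8 174.2] [ 9.5 14.6] 76.0 (314.57894736842104, 174.140350877193) [0.662  0.0866 0.07  ] [0.655  0.0859 0.092 ]
442 [371.  173.5] [13. 34.] 90.0 (371.0188750471876, 173.49301623254055) [ 0.6637 -0.0121  0.07  ] [ 0.6567 -0.0103  0.092 ]
855 [371.5 174. ] [20. 43.] 90.0 (371.42729044834306, 174.0) [ 0.6628 -0.0129  0.07  ] [ 0.6558 -0.0111  0.092 ]
16376 [344. 227.] [150. 118.] 90.0 (344.9943920287421, 230.35980580745627) [0.5676 0.0354 0.07  ] [0.563 0.036 0.092]
```

View pics/c.png

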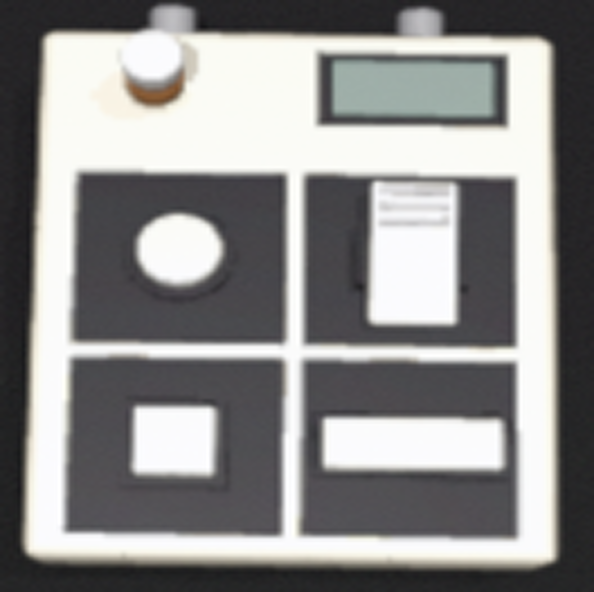

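The crop confirms the layout: ribs at the far end of the rocker, and the vial on the far strip beside it, well clear of the plunger.

```bash
python3 -c "
from h import *
print(delta([.605,-.011,.13],np.pi-.015))"
```

```text
(array([-545.3, -362.1,  101.1]), np.float64(-25.89))
```

Request:
step_arm([
  [0,[-50,-33,0],-3],
  [0,[-100,-66,0],-6],
  [0,[-150,-100,0],-9],
  [0,[-200,-133,0],-12],
  [0,[-250,-166,0],-15],
  [0,[-300,-200,0],-18],
  [0,[-350,-233,0],-21],
  [0,[-400,-266,0],-24],
  [0,[-450,-300,0],-25.9],
  [0,[-500,-332,10],-25.9],
  [0,[-545,-362,40],-25.9],
  [0,[-545,-362,70],-25.9],
], squeeze=20)

```text
t: 1.6
tool_pos: [0.6061, -0.0138, 0.3336]
tool_rot: [0.03, 3.141, -0.001]
contact_force: [0.7, 0.5, 0.6]
opening: -0.0001
grip_force: 0.0
```

```bash
python3 -c "
from h import *
print(delta([.605,-.011,.105],np.pi-.015)); o=monitor.get_obs();print(o['t'],o['tool_pos'],o['contact_force'],o['opening'])
im=eyes.get_image('wrist'); cv2.imwrite('pics/w1.png',im[:,:,::-1])
im=eyes.get_image('top'); cv2.imwrite('pics/t1.png',im[:,:,::-1])
im=eyes.get_image('scene'); cv2.imwrite('pics/s1.png',cv2.resize(im[150:350,180:430,::-1],None,fx=3,fy=3))
"
```

```text
(array([ 1.2,  2.8, 55.6]), np.float64(-0.25))
1.6 [ 0.60614756 -0.01376949  0.33356992] [0.72691074 0.49311819 0.6181513 ] -6.666270223784446e-05
```

View pics/w1.png

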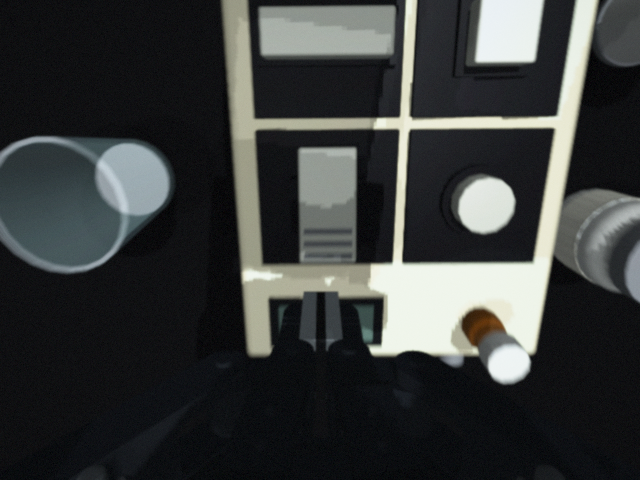

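View pics/s1.png

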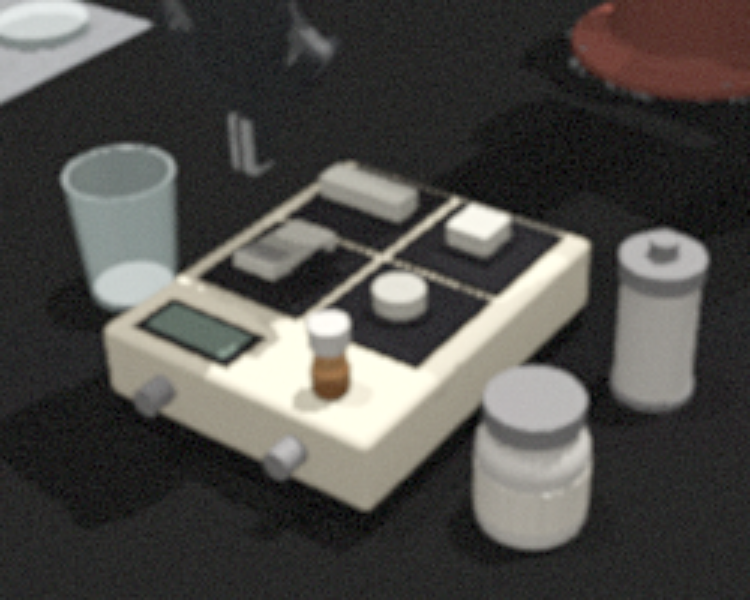

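The wrist view shows the ribs around (328,243), the plunger top at (483,204), the bar at (327,31), and the shut tips at about (321,295–345) hanging over the box. I'll cross-check these positions with the wrist camera.

```bash
python3 -c "
from h import *
for n,uv,z in(('rib mid',(328,243),.097),('ribend',(328,262),.099),('rocker near end',(327,148),.085),('plunger',(484,204),.092),('bar',(327,31),.092),('key',(507,30),.092)): print(n,ray('wrist',uv,z).round(4))
print(delta([.605,-.0115,.1],np.pi-.015))"
```

```text
rib mid [ 0.5934 -0.0066  0.097 ]
ribend [ 0.6036 -0.0068  0.099 ]
rocker near end [ 0.544  -0.0065  0.085 ]
plunger [0.5742 0.0777 0.092 ]
bar [ 0.4888 -0.006   0.092 ]
key [0.4897 0.0796 0.092 ]
(array([-1.1, -0.9, 59. ]), np.float64(-0.02))
```

Request:
step_arm([
  [0,[0,0,30],0],
  [0,[0,0,55],0],
  [0,[0,0,60],0],
  [0,[0,0,63],0],
  [0,[0,0,65],0],
  [0,[0,0,67],0],
  [0,[0,0,69],0],
  [0,[0,0,70],0],
  [0,[0,0,71],0],
  [0,[0,0,71],0],
])

```text
t: 3.0
tool_pos: [0.6053, -0.0105, 0.2641]
tool_rot: [0.023, 3.14, -0.0]
contact_force: [2.6, -0.1, 3.4]
opening: -0.0003
grip_force: 1.2
```

Request:
step_arm([
  [0,[0,0,1],0],
  [0,[0,0,2],0],
  [0,[0,0,3],0],
  [0,[0,0,4],0],
  [0,[0,0,5],0],
  [0,[0,0,5],0],
])

```text
t: 3.75
tool_pos: [0.6056, -0.0105, 0.2607]
tool_rot: [0.023, 3.14, -0.001]
contact_force: [0.2, 0.6, 9.9]
opening: -0.0
grip_force: 5.0
```

Request:
step_arm([
  [0,[0,0,2],0],
  [0,[0,0,3],0],
  [0,[0,0,3],0],
])

```text
t: 4.12
tool_pos: [0.6058, -0.0104, 0.2602]
tool_rot: [0.023, 3.141, -0.001]
contact_force: [-5.7, -0.1, 22.4]
opening: 0.0001
grip_force: 10.1
```

Request:
step_arm([
  [0,[0,0,-20],0],
  [0,[0,0,-50],0],
  [0,[0,0,-70],0],
  [0,[0,0,-70],0],
  [0,[0,0,-70],0],
  [0,[0,0,-70],0],
])

```text
t: 4.88
tool_pos: [0.6046, -0.0104, 0.3239]
tool_rot: [-0.023, -3.138, -0.001]
contact_force: [0.7, -1.1, -0.6]
opening: 0.0004
grip_force: 0.0
```

```bash
python3 -c "
from h import *
print(delta([.578,.076,.105],np.pi-.015)); o=monitor.get_obs();print(o['t'],o['tool_pos'],o['contact_force'])
im=eyes.get_image('scene'); cv2.imwrite('pics/s2.png',cv2.resize(im[190:290,200:360,::-1],None,fx=5,fy=5))
"
```

```text
(array([27.7, 85.9, 46. ]), np.float64(0.01))
4.875 [ 0.60455854 -0.01036078  0.32389891] [ 0.67937558 -1.08432023 -0.56844782]
```

View pics/s2.png

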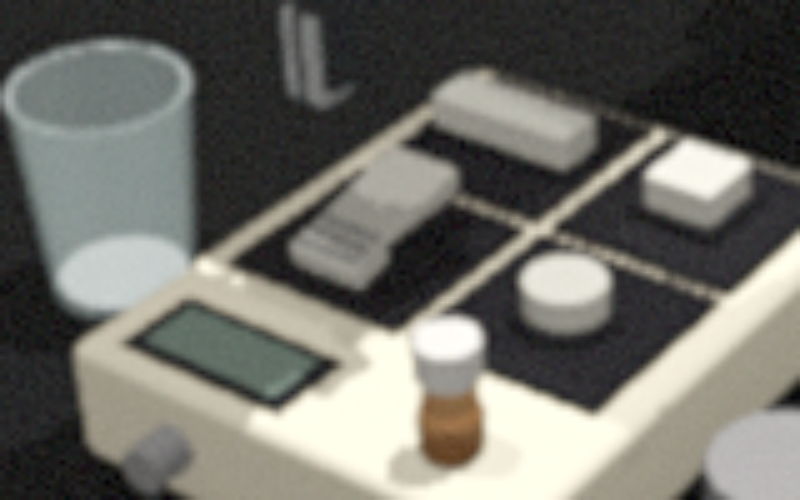

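The picture shows the rocker over, with its ribbed end at about (340,245) now down against the stop. Next is the plunger.

Request:
step_arm([
  [0,[14,43,0],0],
  [0,[28,86,0],0],
  [0,[28,86,20],0],
  [0,[28,86,45],0],
  [0,[28,86,54],0],
  [0,[28,86,57],0],
  [0,[28,86,60],0],
  [0,[28,86,63],0],
  [0,[28,86,66],0],
  [0,[28,86,69],0],
  [0,[28,86,70],0],
  [0,[28,86,70],0],
])

```text
t: 6.42
tool_pos: [0.5787, 0.0759, 0.2564]
tool_rot: [0.023, 3.14, -0.001]
contact_force: [-0.2, -1.7, 4.5]
opening: 0.0003
grip_force: 2.1
```

Tip at 0.0834, and home is 0.083. I'll press on to the stop.

Request:
step_arm([
  [0,[0,0,1],0],
  [0,[0,0,2],0],
  [0,[0,0,3],0],
  [0,[0,0,4],0],
  [0,[0,0,4],0],
])

```text
t: 7.05
tool_pos: [0.5791, 0.0759, 0.2562]
tool_rot: [0.023, 3.141, -0.001]
contact_force: [-9.4, -2.7, 23.2]
opening: -0.0001
grip_force: 11.5
```

Request:
step_arm([
  [0,[0,0,-20],0],
  [0,[0,0,-50],0],
  [0,[0,-20,-65],0],
  [0,[25,-50,-65],0],
  [0,[60,-86,-65],0],
  [0,[87,-86,-65],0],
  [0,[87,-86,-65],0],
  [0,[87,-86,-50],0],
  [0,[87,-86,-50],0],
])

```text
t: 8.18
tool_pos: [0.4901, -0.0086, 0.2996]
tool_rot: [-0.023, -3.138, -0.001]
contact_force: [-0.2, -0.1, 0.3]
opening: -0.0002
grip_force: 0.0
```

```bash
python3 -c "
from h import *
print(delta([.491,-.009,.084],np.pi-.015)); o=monitor.get_obs();print(o['t'],o['tool_pos'],o['contact_force'])
im=eyes.get_image('scene'); cv2.imwrite('pics/s3.png',cv2.resize(im[190:290,200:360,::-1],None,fx=5,fy=5))
"
```

```text
(array([-1.1, -0.4, 42.6]), np.float64(0.04))
8.175 [ 0.49005362 -0.00860241  0.29959838] [-0.15911685 -0.12607928  0.33768007]
```

View pics/s3.png

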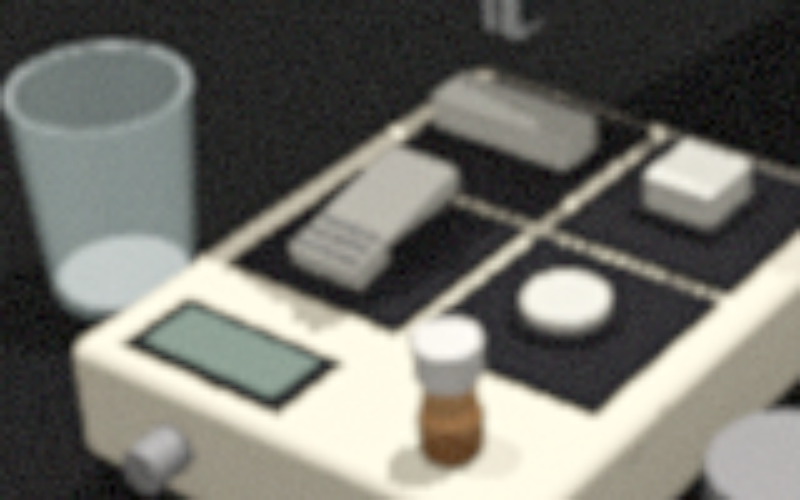

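The plunger at (566,300) is visibly in, and the rocker is still over. Now I'll press the bar.

Request:
step_arm([
  [0,[-1,0,20],0],
  [0,[-1,0,32],0],
  [0,[-1,0,35],0],
  [0,[-1,0,38],0],
  [0,[-1,0,41],0],
  [0,[-1,0,43],0],
  [0,[-1,0,44],0],
  [0,[-1,0,45],0],
  [0,[-1,0,45],0],
])

```text
t: 9.35
tool_pos: [0.4913, -0.0087, 0.2574]
tool_rot: [0.023, 3.141, 0.0]
contact_force: [-1.6, 0.8, 5.3]
opening: -0.0001
grip_force: 2.7
```

Tip at 0.0844, so the bar is about 7.6 mm down. I'll press slightly more and hold for about 3.5 s.

Request:
step_arm([
  [0,[0,0,1],0],
  [0,[0,0,2],0],
  [0,[0,0,3],0],
  [0,[0,0,3],0],
  [0,[0,0,3],0],
  [0,[0,0,3],0],
  [0,[0,0,3],0],
  [0,[0,0,3],0],
  [0,[0,0,3],0],
  [0,[0,0,3],0],
  [0,[0,0,3],0],
  [0,[0,0,3],0],
])

```text
t: 10.85
tool_pos: [0.4917, -0.0087, 0.257]
tool_rot: [-0.023, -3.141, 0.0]
contact_force: [-10.5, 2.5, 20.4]
opening: 0.0002
grip_force: 10.2
```

Request:
step_arm([
  [0,[0,0,0],0],
  [0,[0,0,0],0],
  [0,[0,0,0],0],
  [0,[0,0,0],0],
  [0,[0,0,0],0],
  [0,[0,0,0],0],
  [0,[0,0,0],0],
  [0,[0,0,0],0],
  [0,[0,0,0],0],
  [0,[0,0,0],0],
])

```text
t: 12.1
tool_pos: [0.4917, -0.0087, 0.2571]
tool_rot: [-0.023, -3.141, 0.0]
contact_force: [-10.3, 1.8, 20.3]
opening: -0.0001
grip_force: 10.2
```

Request:
step_arm([
  [0,[0,0,-20],0],
  [0,[0,0,-50],0],
  [0,[0,0,-80],0],
  [0,[0,0,-80],0],
  [0,[0,0,-80],0],
  [0,[0,0,-80],0],
])

```text
t: 12.85
tool_pos: [0.4905, -0.0087, 0.3317]
tool_rot: [-0.023, -3.138, -0.001]
contact_force: [-0.7, -0.5, -0.7]
opening: -0.0002
grip_force: 0.0
```

```bash
python3 -c "
from h import *
im=eyes.get_image('scene'); cv2.imwrite('pics/s4.png',cv2.resize(im[150:350,180:430,::-1],None,fx=3,fy=3))
"
```

```text
(no output)
```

View pics/s4.png

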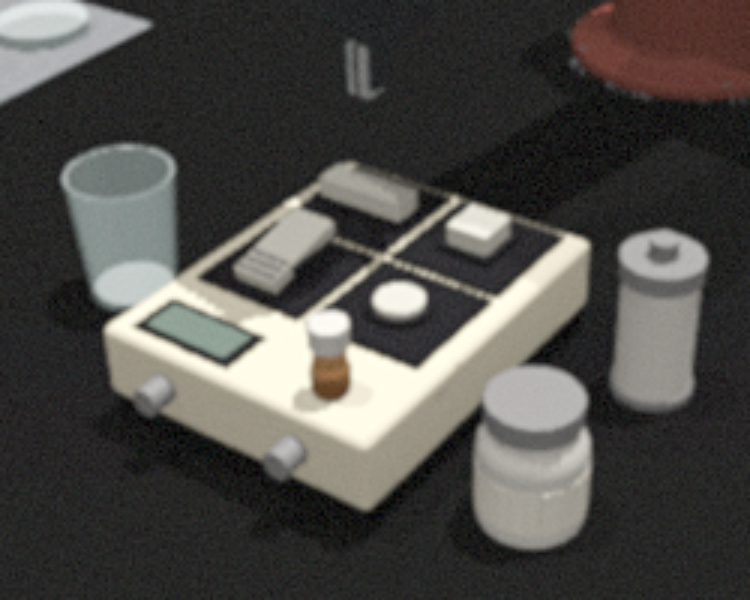

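The bar at (368,195) is back up, the rocker is over, the plunger is in, the key at (478,230) is up, and nothing else has moved. Handing in.

```bash
python3 -c "
from station import finish_job
print(finish_job())"
```

```text
the job is handed in; nothing more can be done
None
```

The job is handed in (no verdict shown): rocker tipped over, plunger pushed home, then the bar held down for about 2.7 s and released, and the last picture shows the key up and nothing else moved.

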